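# Release the key cassette of a post-box key safe with the release pin

## Robot

A 6-joint arm with a two-finger parallel gripper is mounted at the origin on the work surface. World frame = base frame: x ahead of the robot, y to its left, z up, the work surface at z = 0. Lengths are in m, angles in rad, forces in N, time in s.
With the tool pointing down it reaches from about 0.325 to 0.85 m from the base axis. Payload 4.4 kg.
Tool frame: the origin (TCP) lies on the centre line of the jaws, within the pads' length; the fingertips stand 8 mm ahead of it and the grasp point (between the pads) lies 11 mm behind it; z points along the fingers, y is the line along which they close (so a half turn about z gives the same grasp; the last joint's range is limited). The gripper opens to 94 mm and grips with 3 to 60 N. Pads are 16 mm wide; open, the fingers measure 119 mm over their backs; the gripper's body (75 mm by 177 mm) begins 78 mm behind the grasp point.
Start: joints at [1.06, 0.207, 1.542, -0, 1.393, -0.15], TCP at [0.203, 0.538, 0.213] pointing down, gripper open.
Joint ranges: [-2.73, 2.73], [-0.86, 2.22], [0.23, 2.46], [-1.11, 4.25], [0.08, 2.63], [-2.82, 2.82]. Speed limits (rad/s): [2.79, 2.79, 3.14, 3.14, 3.14, 3.14].

## Interface

Orientations are given as a unit quaternion [x, y, z, w].
In Python, from workcell import arm gives the robot as it stands. The module is installed in compiled form; this text tells all that it offers.
- The arm moves only by the tool carry_out, never from a script. Its argument "commands" is a list of rows, each an object with "angular": the turn, a rotation vector about the tool's x, y, z in degrees, a list of three; "translation": the shift along the tool's x, y, z in m, a list of three; "hand": the finger opening in m, from 0 to 0.094. A call has exactly 5 rows; each row is the pose to reach, as a shift and turn from the pose commanded when the call began, along the tool's axes at that moment; what a row does not reach only later rows make up. A row lasts 1/10 s, in which the tool goes at most 50 mm and 8.59 degrees, less where a joint would pass 70% of its speed; a pose out of reach is approached as far as the arm can. A call with a gripper value outside its range is refused whole. The fingers move at their own pace and stop on an object; "grip_force" is the grip in N (left out, the last holds). Time passes only in rows, so rows that repeat a pose let the fingers close, or fill a call up. It gives the time, the measured TCP pose, the force, the opening and the grip force at its end, in the units of the state.
- arm.observe(): the state, without advancing time (a new reading comes with each control period).
- arm.read_camera(name): name is "scene" or "top"; returns the picture (420x560x3 uint8, red, green, blue); there is no depth.
- arm.camera_model(name): a dict with "camera_matrix" (3x3 intrinsics, pixels), "k1" (the pictures are not rectified: a ray, as slopes to the right and down, at radius r is drawn at 1 + k1 r^2 times it, then the intrinsics apply), "R" (3x3) and "t" (3): a world point X has camera coordinates R X + t. Camera axes: x right, y down, z forward; pixel columns grow to the right and rows downward; lengths in m; the calibration is good to about 2 mm. A picture is of the moment at which its call begins. camera_model takes no time and is no camera call.
- arm.close_job(): hands the job in; it is judged then, once.
The state is a dict: "time_s": time; "joints": joint angles; "joint_vel": joint speeds; "tau": joint torques, N m; "position": TCP position; "tcp_rot": TCP orientation; "ft_force": force on the tool from outside, world axes, zero at the start; "wrist_torque": the same for the moment, N m; "opening": finger opening in m; "grip_force": force on a finger pad.
Only numpy, scipy, OpenCV 4.12 (cv2) and the standard library are available. Lean on these libraries where they do the work, as an engineer would, in place of code of your own. Each camera call takes 0.05 s, during which the arm holds its last target. There are 200 camera calls.

## Task

Get the key cassette out of the steel key safe: take the green-handled release pin from the wooden stand, put its tip down the yellow-ringed hole in the blue cassette to press the recessed button, and keep the button down with the pin while you push the cassette out of the front of the safe as far as it goes. Be gentle, never pushing the pin against the safe or its cassette with more than about 20 newtons, and keep the robot's fingers off the safe. Then stand the pin upright in its own empty hole in the stand again, and leave the orange tool and everything else on the counter where it is.

Things in the scene. Friction and masses are not known exactly. Their poses are not given: they have to be found in the camera images.
- pin: release pin, 70 g, upright in one of the stand's two holes at the start. Origin on its axis at the underside of its steel collar, z up along the handle. Collar 32 mm across, z = 0 to 5 mm; green square handle 18 x 18 mm (faces square to x and y), z = 5 to 55 mm; steel shank 6 mm across from z = 0 down to the tip at z = -45 mm
- pin_tip (a point): the tip of the pin's shank, on its axis 45 mm below the pin's origin
- stand: fixed wooden stand, 56 mm (x) x 136 mm (y) x 52 mm high, origin at the centre of its underside, with two round upright holes 18 mm across and 48 mm deep in its top. The pin and the orange tool stand in them on their collars, which way round varies
- socket_a (a point): centre of the mouth of the stand's hole at y = -34 mm, on the top face, 52 mm above the counter
- socket_b (a point): centre of the mouth of the stand's hole at y = +34 mm, on the top face
- safe: fixed steel key safe, 140 (x) x 104 (y) x 64 mm high, origin at the centre of its underside, front towards its own -x. Side walls to 58 mm; the roof (top 64 mm, brass disc on it to 68 mm) covers it from x = -12 mm to the back. In front of the roof lies the blue cassette's open top, 58 mm above the counter. The cassette slides out of the front along the safe's -x
- cassette (a joint): how far the cassette has slid out of the front, m: 0 home and latched, 0.052 at its hard stop; 2 N of friction. A tooth on the button locks it, with 1.5 mm of play, at 0, 0.012, 0.024, 0.036 and last beyond 0.0465. It moves on only while the button is at least 4 mm down; let up on the way, the tooth locks in the next notch. Pushing sideways before the button is down jams it
- hole (a point): centre of the mouth of the 14 mm round hole in the cassette's top (yellow ring), 40 mm in front of the safe's origin when home; moves with the cassette, axes as the safe's. Down it a red sprung button, 12 mm across, top 6 to 20 mm below the mouth: differs per unit, feel for it. It resists with 2 N at first, + 0.8 N per mm; frees the cassette from 4 mm down (5.2 N); hard stop at 5 mm (6 N)
- tester: orange-handled tool with a thick 15 mm brass shank, too thick for the hole; stands in the stand's other hole. Origin at the underside of its collar (32 mm across, 5 mm thick), square handle 20 x 20 mm up to z = 51 mm. Leave alone
- stamp: rubber stamp with wooden handle, 50 x 30 x 64 mm, origin at underside; bystander
- padlock: brass padlock lying flat, about 75 x 44 x 22 mm, origin under the middle of its brass body; bystander
- tape: roll of brown tape lying flat, 90 mm across, 48 mm high, origin at underside; bystander
Mind the look-alikes: they are no part of the job. There is more than one size of the pin; the job needs the larger.

How it is judged:
On the way:
1. the cassette is out beyond 45 mm with the pin's tip still down its hole (value of joint cassette above 0.045 m and horizontal distance between pin_tip and hole below 0.008 m and z of pin_tip in the frame of hole below -0.004 m), for 0.05 s.
At the end, for the whole second after the job is handed in: the cassette stays out beyond 45 mm (its stop is at 52 mm); the pin stands released and at rest, upright within 0.1 rad, in a hole of the stand (tip within 10 mm of the hole's axis) with its collar down on the stand (within 3 mm) (value of joint cassette above 0.045 m and (horizontal distance between pin_tip and socket_a below 0.01 m or horizontal distance between pin_tip and socket_b below 0.01 m) and z of pin in the frame of stand below 0.055 m and angle between pin's own z axis and vertical below 0.1 rad and linear speed of pin below 0.02 m/s); the robot touches nothing.
It fails at once if the pin is pushed against the safe, its cassette or its button with more than 20 N (contact force between pin and safe above 20 N).
It fails at once if the robot's fingers push on the safe or its cassette (over 3 N) (contact force between the fingers and safe above 3 N).
It fails at once if the orange tool is moved more than 15 mm (distance of tester from where it was at the start of the episode above 0.015 m).
It fails at once if a bystander (stamp, padlock, tape) is moved more than 20 mm (distance of any of stamp, padlock, tape from where it was at the start of the episode above 0.02 m).
It also fails if it takes over 64 s, if anything falls off the work surface, if the arm or the gripper's body presses on something with over 40 N, if the wrist force passes 120 N, or if a joint passes its speed limit or range.

## Working session

There is one attempt and no reset: what is moved stays moved. The work goes in short steps, Python scripts to look and compute and a tool call to move; the robot and the scene stay as the last step left them, time stands still between calls to the robot, and variables do not carry over. Pictures are saved under pics/ and viewed, at most 10 in all, crops included, and the job is handed in when it is done.

Besides the shell and the picture viewer there is one more tool, called after "Call:" as a command line: name --argument value ..., lists and objects as JSON in quotes. carry_out: Moves the arm, as the interface text tells. Its arguments: {"type":"object","properties":{"commands":{"type":"array"},"grip_force":{"type":"number"}},"required":["commands"]}

```bash
mkdir -p pics
python3 - <<'E'
from workcell import arm
import cv2
for n in ("scene","top"):
    im=arm.read_camera(n); cv2.imwrite(f"pics/{n}0.png",im[:,:,::-1])
    m=arm.camera_model(n); print(n,m)
print(arm.observe())
E
```

```text
scene {'camera_matrix': array([[400.17511649,   0.        , 279.06862842],
       [  0.        , 400.17511649, 208.9495146 ],
       [  0.        ,   0.        ,   1.        ]]), 'k1': 0.03220993045744734, 'R': array([[ 0.59211159,  0.8057299 , -0.01425448],
       [ 0.6815985 , -0.51017036, -0.52454714],
       [-0.42991553,  0.3008746 , -0.85126207]]), 't': array([-0.33607387, -0.36262879,  1.20526422])}
top {'camera_matrix': array([[433.42154967,   0.        , 274.17320572],
       [  0.        , 433.42154967, 208.64316679],
       [  0.        ,   0.        ,   1.        ]]), 'k1': -0.10863126993597087, 'R': array([[ 0.01694397, -0.9997209 , -0.01646285],
       [-0.98412472, -0.01376583, -0.17694359],
       [ 0.17666758,  0.01919962, -0.9840833 ]]), 't': array([-0.00797215,  0.58301765,  0.98210672])}
{'time_s': 0.1, 'joints': array([ 1.05949013e+00,  2.07305504e-01,  1.54278111e+00,  3.56658023e-05,
        1.39351021e+00, -1.50506456e-01]), 'joint_vel': array([ 3.65700218e-05, -7.59909472e-04, -4.12985922e-03, -7.73779267e-04,
       -1.43958551e-03, -4.76257265e-04]), 'tau': array([-1.86778911e-04, -3.71863425e+01, -2.82293594e+01,  7.01047364e-02,
        3.10648209e-02, -6.34741173e-05]), 'position': array([0.20264414, 0.53735926, 0.21243776]), 'tcp_rot': array([ 1.79425989e-01,  9.83770964e-01, -9.42019673e-04, -3.42176378e-04]), 'ft_force': array([0.35598807, 0.19134613, 0.83901902]), 'wrist_torque': array([ 0.02724562, -0.01439689, -0.05490067]), 'grip_force': 0.0, 'opening': 0.09362587577844311}
```

View pics/scene0.png

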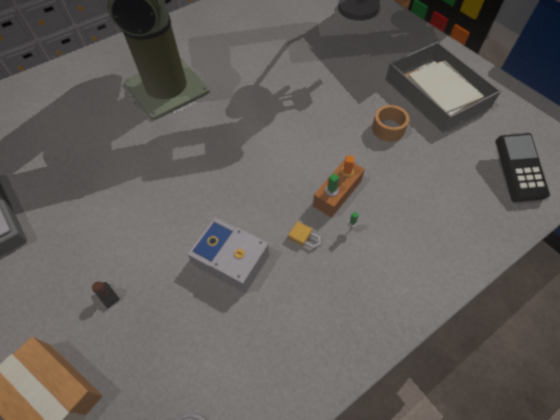

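View pics/top0.png

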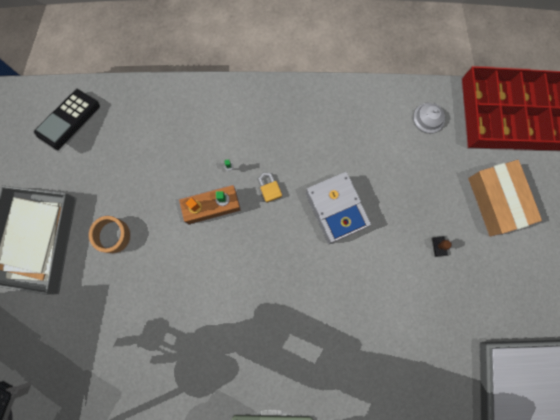

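The scene picture shows the stand at (339,187), with a green handle at (334,183) and an orange one at (348,165). The safe is at (229,250) with its blue cassette side facing up-left towards the robot, and its ring is at (213,241). There are two green-handled things: one in the stand (scene (334,183), top (221,197)) and a smaller one standing on the counter (scene (353,218), top (228,163)). The larger one in the stand fits the description; I'll confirm it in an enlarged crop.

Run:
```python
import cv2,numpy as np
t=cv2.imread("pics/top0.png"); s=cv2.imread("pics/scene0.png")
a=cv2.resize(t[145:245,170:270],None,fx=4,fy=4,interpolation=cv2.INTER_CUBIC)
b=cv2.resize(t[165:250,295:380],(400,400),interpolation=cv2.INTER_CUBIC)
cv2.imwrite("pics/crop_top.png",np.hstack([a,b]))
a=cv2.resize(s[140:240,290:390],None,fx=4,fy=4,interpolation=cv2.INTER_CUBIC)
b=cv2.resize(s[210:295,185:270],(400,400),interpolation=cv2.INTER_CUBIC)
cv2.imwrite("pics/crop_scene.png",np.hstack([a,b]))
```

```text
(no output)
```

View pics/crop_top.png

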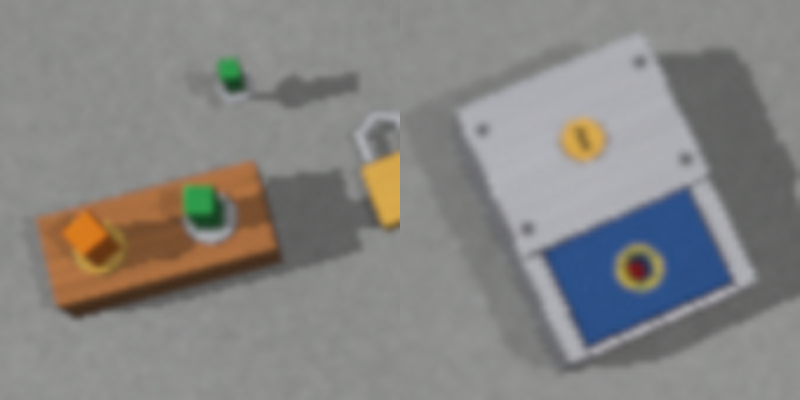

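View pics/crop_scene.png

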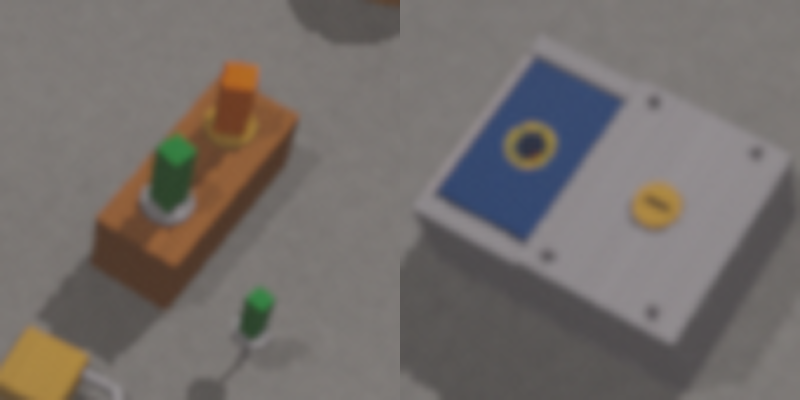

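```bash
cat > h.py <<'E'
from workcell import arm
import numpy as np
from scipy.optimize import least_squares
from scipy.spatial.transform import Rotation as Ro
M={n:arm.camera_model(n) for n in ("scene","top")}
def proj(n,X):
    m=M[n]; c=np.atleast_2d(X)@m["R"].T+m["t"]; s=c[:,:2]/c[:,2:]
    s=s*(1+m["k1"]*(s**2).sum(1,keepdims=True)); K=m["camera_matrix"]
    return s*[K[0,0],K[1,1]]+K[:2,2]
def w(p,L):
    c,s=np.cos(p[2]),np.sin(p[2]); L=np.atleast_2d(L)
    return np.c_[p[0]+c*L[:,0]-s*L[:,1],p[1]+s*L[:,0]+c*L[:,1],L[:,2]]
def fit(obs,p0):  # obs: cam -> (local pts m, pixels)
    f=lambda p:np.concatenate([(proj(n,w(p,np.array(L)/1000))-np.array(P)).ravel() for n,(L,P) in obs.items()])
    r=least_squares(f,p0,loss="soft_l1"); return r.x,f(r.x).reshape(-1,2)
def px(P,s,o): return (np.array(P,float)+.5)/s-.5+o
E
cat > m.py <<'E'
from h import *
np.set_printoptions(precision=4,suppress=True)
A=lambda P:px(P,4,[170,145]); B=lambda P:px(P,400/85,[295,165])
C=lambda P:px(P,4,[290,140]); D=lambda P:px(P,400/85,[185,210])
sc=[(28,68,52),(28,-68,52),(-28,-68,52),(-28,68,52)]
p,r=fit({"top":(sc,A([(38,218),(255,163),(278,250),(60,303)])),
 "scene":(sc,C([(299,118),(180,265),(98,220),(218,80)]))},[.5,.1,.2]); print("stand",p,"\n",r)
print("sockets -34,+34",w(p,np.array([[0,-34,52],[0,34,52]])/1000))
tri=[(0,0,107),(0,0,57)]
q,r=fit({"top":(tri,A([(199,202),(209,217)])),"scene":(tri,C([(177,150),(168,200)]))},[.5,.1,0]); print("pin",q,"\n",r)
rf=[(70,52,64),(70,-52,64),(-12,52,64),(-12,-52,64),(-40,0,58)]
f,r=fit({"top":(rf+[(-70,52,58),(-70,-52,58)],B([(58,112),(240,35),(125,252),(310,180),(238,267),(170,365),(355,278)])),
 "scene":([rf[0],rf[1],rf[4]],D([(390,158),(272,345),(130,145)]))},[.5,-.1,.3]); print("safe",f,"\n",r)
print("hole",w(f,np.array([-40,0,58])/1000))
h=[(0,0,58)]
q,r=fit({"top":(h,B([(238,267)])),"scene":(h,D([(130,145)]))},[.5,-.1,0]); print("hole tri",q,r)
E
python3 m.py
```

```text
stand [0.5952 0.1584 0.2812] 
 [[-0.1194 -0.0211]
 [-0.0632 -0.8946]
 [-0.1125 -0.6699]
 [-0.463   0.8488]
 [ 0.0844 -0.1338]
 [-1.3561  1.1365]
 [-0.9578  0.1098]
 [ 0.7419 -1.5108]]
sockets -34,+34 [[0.6047 0.1257 0.052 ]
 [0.5858 0.191  0.052 ]]
pin [0.604  0.1261 0.    ] 
 [[-0.3044 -0.5467]
 [ 0.146   0.0669]
 [-0.216  -0.2243]
 [-0.155  -0.028 ]]
safe [ 0.5891 -0.1511  0.424 ] 
 [[-0.5279 -0.2972]
 [ 0.3588 -0.7798]
 [-0.5057  1.2351]
 [ 0.1318 -0.7989]
 [ 0.1936  0.5028]
 [-0.0905  0.0817]
 [ 0.5637  0.9907]
 [ 0.6436 -0.3563]
 [-0.1879  0.2696]
 [ 0.0483  0.4556]]
hole [[ 0.5527 -0.1676  0.058 ]]
hole tri [ 0.5528 -0.1672  0.    ] [[0.0091 0.4584]
 [0.2448 0.381 ]]
```

```bash
cat >> h.py <<'E'
np.set_printoptions(precision=4,suppress=True)
def plan(target,yaw=None,ncalls=1,path=None):
    """yaw deg = world angle of tool y, tool down; prints shift in tool axes and turn per call"""
    s=arm.observe(); R0=Ro.from_quat(s["tcp_rot"]); p0=s["position"]
    a=np.degrees(np.arctan2(*R0.as_matrix()[1::-1,1])); yaw=a if yaw is None else yaw
    t=np.radians(yaw); Rg=Ro.from_matrix(np.array([[-np.sin(t),np.cos(t),0],[np.cos(t),np.sin(t),0],[0,0,-1]]).T.T)
    d=(R0.inv()*Rg).as_rotvec()
    print("t",s["time_s"],"pos",p0,"yawY",round(a,2),"tilt deg",np.degrees(np.arccos(-R0.as_matrix()[2,2])).round(2),"F",s["ft_force"],"open",s["opening"],"grip",s["grip_force"])
    for i in range(ncalls):
        R=R0*Ro.from_rotvec(d*i/ncalls); 
        print("  shift",R.inv().apply((np.array(target)-p0)/ncalls),"turn",np.degrees(d/ncalls))
E
python3 - <<'E'
from h import *
A=lambda P:px(P,4,[170,145]); C=lambda P:px(P,4,[290,140])
k=[(9,9,107),(9,-9,107),(-9,-9,107),(-9,9,107)]
p,r=fit({"top":(k,A([(183,188),(215,184),(217,215),(186,220)])),"scene":(k,C([(196,150),(178,165),(155,150),(177,136)]))},[.6,.126,.1]);print(p,np.degrees(p[2]),r)
plan([.604,.126,.18],np.degrees(p[2]),3)
E
```

```text
[0.6037 0.1253 0.1321] 7.567747834455894 [[-0.1943 -0.281 ]
 [-0.3847 -0.2026]
 [-0.1509 -0.2803]
 [-0.2373 -0.6086]
 [ 0.3854 -0.0845]
 [-0.5593  0.7879]
 [-0.8344 -0.1611]
 [-0.8907 -1.2147]]
t 0.1 pos [0.2026 0.5374 0.2124] yawY 69.33 tilt deg 0.11 F [0.356  0.1913 0.839 ] open 0.09362587577844311 grip 0.0
  shift [-0.1736 -0.081   0.0109] turn [-0.0375  0.0146 20.5865]
  shift [-0.191  -0.0148  0.0108] turn [-0.0375  0.0146 20.5865]
  shift [-0.184   0.0533  0.0108] turn [-0.0375  0.0146 20.5865]
```

Call:
carry_out --commands '[{"translation": [-0.035, -0.016, 0.002], "angular": [0, 0, 4.1], "hand": 0.09}, {"translation": [-0.07, -0.032, 0.004], "angular": [0, 0, 8.2], "hand": 0.08}, {"translation": [-0.104, -0.049, 0.006], "angular": [0, 0, 12.3], "hand": 0.07}, {"translation": [-0.139, -0.065, 0.009], "angular": [0, 0, 16.5], "hand": 0.06}, {"translation": [-0.174, -0.081, 0.011], "angular": [0, 0, 20.6], "hand": 0.05}]'

```text
time_s: 0.6
position: [0.3376, 0.3993, 0.2018]
tcp_rot: [0.354, 0.935, -0.0, -0.0]
ft_force: [0.4, 1.3, 0.7]
opening: 0.0616
grip_force: 0.0
```

Call:
carry_out --commands '[{"translation": [-0.038, -0.003, 0.002], "angular": [0, 0, 4.1], "hand": 0.05}, {"translation": [-0.076, -0.006, 0.004], "angular": [0, 0, 8.2], "hand": 0.05}, {"translation": [-0.115, -0.009, 0.006], "angular": [0, 0, 12.3], "hand": 0.05}, {"translation": [-0.153, -0.012, 0.009], "angular": [0, 0, 16.5], "hand": 0.05}, {"translation": [-0.191, -0.015, 0.011], "angular": [0, 0, 20.6], "hand": 0.05}]'

```text
time_s: 1.1
position: [0.4713, 0.2621, 0.1908]
tcp_rot: [0.515, 0.857, -0.0, -0.0]
ft_force: [-0.4, 0.3, 0.3]
opening: 0.05
grip_force: 0.0
```

Call:
carry_out --commands '[{"translation": [-0.037, 0.011, 0.0], "angular": [0, 0, 4.1], "hand": 0.05}, {"translation": [-0.074, 0.021, 0.0], "angular": [0, 0, 8.2], "hand": 0.05}, {"translation": [-0.11, 0.032, 0.0], "angular": [0, 0, 12.3], "hand": 0.05}, {"translation": [-0.147, 0.043, 0.0], "angular": [0, 0, 16.5], "hand": 0.05}, {"translation": [-0.184, 0.053, 0.0], "angular": [0, 0, 20.6], "hand": 0.05}]'

```text
time_s: 1.6
position: [0.6049, 0.125, 0.1908]
tcp_rot: [0.66, 0.751, -0.0, -0.0]
ft_force: [0.2, -0.2, -0.2]
opening: 0.0498
grip_force: 0.0
```

Run:
```python
from h import *
import cv2
plan([.604,.126,.076],8,1)
t=arm.read_camera("top")[:,:,::-1]; s=arm.read_camera("scene")[:,:,::-1]
plan([.604,.126,.076],8,1)
a=cv2.resize(t[145:245,170:270],(400,400),interpolation=cv2.INTER_CUBIC)
b=cv2.resize(s[120:220,290:390],(400,400),interpolation=cv2.INTER_CUBIC)
cv2.imwrite("pics/pre.png",np.hstack([a,b]))
```

```text
t 1.6 pos [0.6049 0.125  0.1908] yawY 7.35 tilt deg 0.06 F [ 0.2392 -0.162  -0.2424] open 0.04977677158309367 grip 0.0
  shift [ 0.0011 -0.0007  0.1148] turn [-0.0615 -0.0141 -0.6514]
t 1.7 pos [0.6069 0.1223 0.1907] yawY 7.2 tilt deg 0.1 F [-0.3641  0.5142  0.8714] open 0.04998217736091209 grip 0.0
  shift [ 0.0042 -0.0024  0.1147] turn [ 0.0302  0.091  -0.8023]
```

View pics/pre.png

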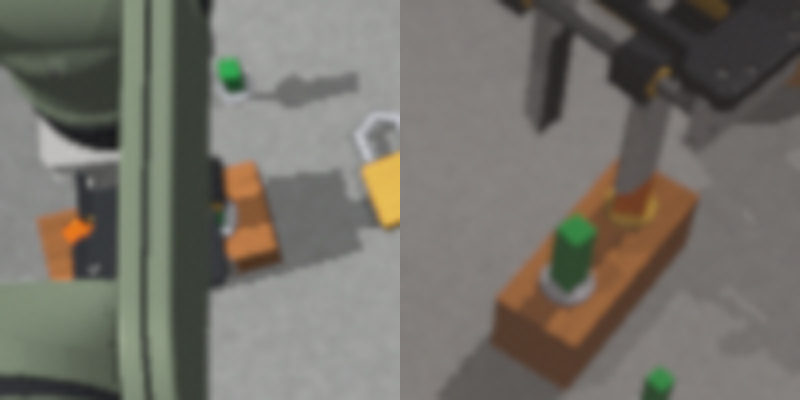

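The pin is unobstructed (crop (575,250)), and the open fingers straddle it along the stand's short side. Descending.

Call:
carry_out --commands '[{"translation": [0.004, -0.002, 0.03], "angular": [0, 0, -0.5], "hand": 0.05}, {"translation": [0.004, -0.002, 0.06], "angular": [0, 0, -0.5], "hand": 0.05}, {"translation": [0.004, -0.002, 0.085], "angular": [0, 0, -0.5], "hand": 0.05}, {"translation": [0.004, -0.002, 0.105], "angular": [0, 0, -0.5], "hand": 0.05}, {"translation": [0.004, -0.002, 0.115], "angular": [0, 0, -0.5], "hand": 0.05}]'

```text
time_s: 2.2
position: [0.5991, 0.1304, 0.0735]
tcp_rot: [0.655, 0.755, -0.002, -0.002]
ft_force: [-0.1, 0.1, -0.1]
opening: 0.05
grip_force: 0.0
```

Run:
```python
from h import *
plan([.604,.126,.076],8,1)
```

```text
t 2.2 pos [0.5991 0.1304 0.0735] yawY 8.09 tilt deg 0.31 F [-0.0897  0.0613 -0.1069] open 0.050038682652456354 grip 0.0
  shift [-0.0051  0.0042 -0.0025] turn [-0.3063 -0.036   0.087 ]
```

Call:
carry_out --commands '[{"translation": [-0.004, 0.003, 0], "angular": [0, 0, 0], "hand": 0.05}, {"translation": [-0.004, 0.003, 0], "angular": [0, 0, 0], "hand": 0.05}, {"translation": [-0.004, 0.003, 0], "angular": [0, 0, 0], "hand": 0.05}, {"translation": [-0.004, 0.003, 0], "angular": [0, 0, 0], "hand": 0.05}, {"translation": [-0.004, 0.003, 0], "angular": [0, 0, 0], "hand": 0.05}]'

```text
time_s: 2.7
position: [0.606, 0.1264, 0.0775]
tcp_rot: [0.656, 0.755, 0.001, 0.001]
ft_force: [0.7, -0.0, -0.1]
opening: 0.0497
grip_force: 0.0
```

Run:
```python
from h import *
plan([.604,.126,.076],8,1)
```

```text
t 2.7 pos [0.606  0.1264 0.0775] yawY 8.03 tilt deg 0.1 F [ 0.6807 -0.0137 -0.0602] open 0.04970064901984815 grip 0.0
  shift [-0.0002 -0.0021  0.0015] turn [0.1026 0.0045 0.0269]
```

Call:
carry_out --commands '[{"translation": [0, 0, 0], "angular": [0, 0, 0], "hand": 0.03}, {"translation": [0, 0, 0], "angular": [0, 0, 0], "hand": 0.02}, {"translation": [0, 0, 0], "angular": [0, 0, 0], "hand": 0.01}, {"translation": [0, 0, 0], "angular": [0, 0, 0], "hand": 0.01}, {"translation": [0, 0, 0], "angular": [0, 0, 0], "hand": 0.01}]' --grip_force 40

```text
time_s: 3.2
position: [0.6053, 0.1263, 0.0764]
tcp_rot: [0.656, 0.755, -0.0, -0.0]
ft_force: [0.8, -0.5, -0.3]
opening: 0.0183
grip_force: 39.3
```

Call:
carry_out --commands '[{"translation": [0, 0, 0], "angular": [0, 0, 0], "hand": 0.01}, {"translation": [0, 0, 0], "angular": [0, 0, 0], "hand": 0.01}, {"translation": [0, 0, 0], "angular": [0, 0, 0], "hand": 0.01}, {"translation": [0, 0, 0], "angular": [0, 0, 0], "hand": 0.01}, {"translation": [0, 0, 0], "angular": [0, 0, 0], "hand": 0.01}]'

```text
time_s: 3.7
position: [0.6053, 0.1264, 0.0764]
tcp_rot: [0.656, 0.755, -0.0, -0.0]
ft_force: [-1.6, -0.2, -0.5]
opening: 0.0182
grip_force: 39.3
```

Run:
```python
from h import *
for i in range(3): arm.read_camera("top"); plan([.604,.126,.076],8,1)
```

```text
t 3.75 pos [0.6053 0.1264 0.0764] yawY 8.03 tilt deg 0.01 F [-0.579   0.1377  0.4799] open 0.01817593929991651 grip 39.29318368434906
  shift [-0.0002 -0.0013  0.0004] turn [-0.012  0.001  0.031]
t 3.8 pos [0.6053 0.1264 0.0764] yawY 8.03 tilt deg 0.01 F [-0.8461 -1.3217  0.1176] open 0.018115686375553396 grip 39.293033480644226
  shift [-0.0002 -0.0014  0.0004] turn [-0.0048 -0.0013  0.0265]
t 3.85 pos [0.6053 0.1264 0.0764] yawY 8.03 tilt deg 0.0 F [-0.174  -0.1637 -1.1935] open 0.018164074900472147 grip 39.292675852775574
  shift [-0.0002 -0.0014  0.0004] turn [-0.0039 -0.0011  0.0276]
```

Call:
carry_out --commands '[{"translation": [0, 0, -0.01], "angular": [0, 0, 0], "hand": 0.01}, {"translation": [0, 0, -0.035], "angular": [0, 0, 0], "hand": 0.01}, {"translation": [0, 0, -0.065], "angular": [0, 0, 0], "hand": 0.01}, {"translation": [0, 0, -0.09], "angular": [0, 0, 0], "hand": 0.01}, {"translation": [0, 0, -0.1], "angular": [0, 0, 0], "hand": 0.01}]'

```text
time_s: 4.35
position: [0.6076, 0.1266, 0.1807]
tcp_rot: [0.656, 0.755, 0.002, 0.002]
ft_force: [0.0, -0.1, -1.0]
opening: 0.018
grip_force: 39.3
```

Run:
```python
from h import *
plan([.5528,-.1672,.16],24.3,2)
```

```text
t 4.35 pos [0.6076 0.1266 0.1807] yawY 8.03 tilt deg 0.39 F [ 0.0004 -0.0872 -0.9998] open 0.017957973147737744 grip 39.29251492023468
  shift [-0.1416 -0.0477  0.0101] turn [ 0.1908  0.0379 -8.1337]
  shift [-0.1335 -0.0672  0.0102] turn [ 0.1908  0.0379 -8.1337]
```

Call:
carry_out --commands '[{"translation": [-0.015, -0.005, 0.001], "angular": [0, 0, -1.0], "hand": 0.01}, {"translation": [-0.04, -0.013, 0.002], "angular": [0, 0, -2.5], "hand": 0.01}, {"translation": [-0.073, -0.024, 0.004], "angular": [0, 0, -4.2], "hand": 0.01}, {"translation": [-0.107, -0.035, 0.006], "angular": [0, 0, -6.2], "hand": 0.01}, {"translation": [-0.142, -0.047, 0.008], "angular": [0, 0, -8.1], "hand": 0.01}]'

```text
time_s: 4.85
position: [0.578, -0.0217, 0.1679]
tcp_rot: [0.6, 0.8, -0.0, -0.0]
ft_force: [0.1, 0.9, -0.6]
opening: 0.0185
grip_force: 39.3
```

Call:
carry_out --commands '[{"translation": [-0.035, -0.018, 0.002], "angular": [0, 0, -2.0], "hand": 0.01}, {"translation": [-0.07, -0.036, 0.004], "angular": [0, 0, -4.0], "hand": 0.01}, {"translation": [-0.1, -0.051, 0.006], "angular": [0, 0, -6.0], "hand": 0.01}, {"translation": [-0.123, -0.062, 0.007], "angular": [0, 0, -7.5], "hand": 0.01}, {"translation": [-0.134, -0.067, 0.008], "angular": [0, 0, -8.1], "hand": 0.01}]'

```text
time_s: 5.35
position: [0.5505, -0.1704, 0.1598]
tcp_rot: [0.544, 0.839, -0.0, -0.0]
ft_force: [-0.1, 0.8, -0.4]
opening: 0.0182
grip_force: 39.3
```

Call:
carry_out --commands '[{"translation": [0, 0, 0], "angular": [0, 0, 0], "hand": 0.01}, {"translation": [0, 0, 0], "angular": [0, 0, 0], "hand": 0.01}, {"translation": [0, 0, 0], "angular": [0, 0, 0], "hand": 0.01}, {"translation": [0, 0, 0], "angular": [0, 0, 0], "hand": 0.01}, {"translation": [0, 0, 0], "angular": [0, 0, 0], "hand": 0.01}]'

```text
time_s: 5.85
position: [0.5517, -0.1673, 0.1605]
tcp_rot: [0.542, 0.84, 0.0, 0.0]
ft_force: [0.4, 0.8, -0.5]
opening: 0.0181
grip_force: 39.3
```

Run:
```python
from h import *
import cv2
plan([.5528,-.1672,.14],24.3,1)
t=arm.read_camera("top")[:,:,::-1]; s=arm.read_camera("scene")[:,:,::-1]
print("expected tip px",proj("scene",arm.observe()["position"]-[0,0,.0694]),proj("top",arm.observe()["position"]-[0,0,.0694]))
a=cv2.resize(t[165:250,295:380],(400,400),interpolation=cv2.INTER_CUBIC)
b=cv2.resize(s[190:275,170:255],(400,400),interpolation=cv2.INTER_CUBIC)
cv2.imwrite("pics/over.png",np.hstack([a,b]))
```

```text
t 5.85 pos [ 0.5517 -0.1673  0.1605] yawY 24.3 tilt deg 0.01 F [ 0.3829  0.8134 -0.5287] open 0.018059695628671782 grip 39.292582869529724
  shift [-0.0004  0.001   0.0205] turn [ 0.0067 -0.0009 -0.0025]
expected tip px [[209.5689 233.3094]] [[347.4755 220.1517]]
```

View pics/over.png

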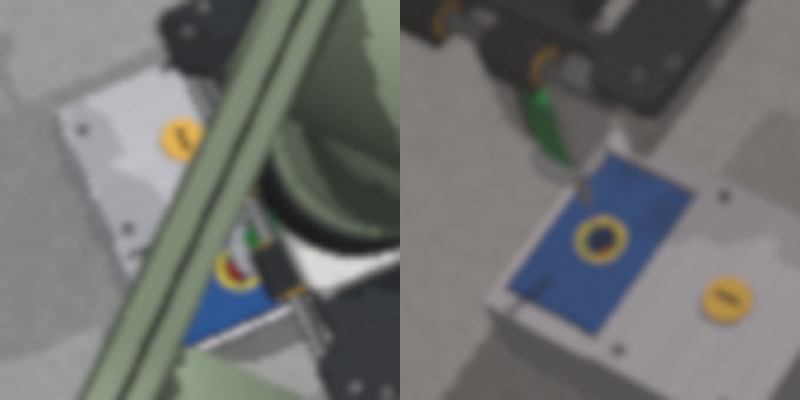

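In the right-hand crop the shank tip is at (585,203), i.e. scene (209,233). That matches the predicted (209.6,233.3), and the yellow ring at (600,240) fits the fitted hole, so the alignment is within about 1 mm. Descending to just above the mouth, then feeling.

Call:
carry_out --commands '[{"translation": [0, 0.001, 0.006], "angular": [0, 0, 0], "hand": 0.01}, {"translation": [0, 0.001, 0.015], "angular": [0, 0, 0], "hand": 0.01}, {"translation": [0, 0.001, 0.023], "angular": [0, 0, 0], "hand": 0.01}, {"translation": [0, 0.001, 0.028], "angular": [0, 0, 0], "hand": 0.01}, {"translation": [0, 0.001, 0.03], "angular": [0, 0, 0], "hand": 0.01}]'

```text
time_s: 6.45
position: [0.5516, -0.1674, 0.129]
tcp_rot: [0.543, 0.84, -0.0, -0.001]
ft_force: [-0.1, 0.6, -0.8]
opening: 0.0183
grip_force: 39.3
```

Call:
carry_out --commands '[{"translation": [0, 0, 0.0], "angular": [0, 0, 0], "hand": 0.01}, {"translation": [0, 0, 0.001], "angular": [0, 0, 0], "hand": 0.01}, {"translation": [0, 0, 0.002], "angular": [0, 0, 0], "hand": 0.01}, {"translation": [0, 0, 0.003], "angular": [0, 0, 0], "hand": 0.01}, {"translation": [0, 0, 0.004], "angular": [0, 0, 0], "hand": 0.01}]'

```text
time_s: 6.95
position: [0.5526, -0.1678, 0.1266]
tcp_rot: [0.543, 0.84, 0.0, 0.0]
ft_force: [-0.3, 0.5, -0.9]
opening: 0.0185
grip_force: 39.3
```

Call:
carry_out --commands '[{"translation": [0, 0, 0.001], "angular": [0, 0, 0], "hand": 0.01}, {"translation": [0, 0, 0.002], "angular": [0, 0, 0], "hand": 0.01}, {"translation": [0, 0, 0.003], "angular": [0, 0, 0], "hand": 0.01}, {"translation": [0, 0, 0.004], "angular": [0, 0, 0], "hand": 0.01}, {"translation": [0, 0, 0.004], "angular": [0, 0, 0], "hand": 0.01}]'

```text
time_s: 7.45
position: [0.5523, -0.1676, 0.1222]
tcp_rot: [0.543, 0.84, -0.0, -0.0]
ft_force: [-0.1, -0.5, -0.2]
opening: 0.0181
grip_force: 39.3
```

Call:
carry_out --commands '[{"translation": [0, 0, 0.001], "angular": [0, 0, 0], "hand": 0.01}, {"translation": [0, 0, 0.002], "angular": [0, 0, 0], "hand": 0.01}, {"translation": [0, 0, 0.003], "angular": [0, 0, 0], "hand": 0.01}, {"translation": [0, 0, 0.003], "angular": [0, 0, 0], "hand": 0.01}, {"translation": [0, 0, 0.003], "angular": [0, 0, 0], "hand": 0.01}]'

```text
time_s: 7.95
position: [0.5524, -0.1677, 0.1194]
tcp_rot: [0.543, 0.84, -0.0, -0.0]
ft_force: [0.4, -0.1, -0.5]
opening: 0.0182
grip_force: 39.3
```

Call:
carry_out --commands '[{"translation": [0, 0, 0.001], "angular": [0, 0, 0], "hand": 0.01}, {"translation": [0, 0, 0.002], "angular": [0, 0, 0], "hand": 0.01}, {"translation": [0, 0, 0.003], "angular": [0, 0, 0], "hand": 0.01}, {"translation": [0, 0, 0.003], "angular": [0, 0, 0], "hand": 0.01}, {"translation": [0, 0, 0.003], "angular": [0, 0, 0], "hand": 0.01}]'

```text
time_s: 8.45
position: [0.5524, -0.1677, 0.1164]
tcp_rot: [0.543, 0.84, -0.0, -0.0]
ft_force: [0.1, -0.5, -0.7]
opening: 0.0183
grip_force: 39.3
```

Call:
carry_out --commands '[{"translation": [0, 0, 0.001], "angular": [0, 0, 0], "hand": 0.01}, {"translation": [0, 0, 0.002], "angular": [0, 0, 0], "hand": 0.01}, {"translation": [0, 0, 0.003], "angular": [0, 0, 0], "hand": 0.01}, {"translation": [0, 0, 0.003], "angular": [0, 0, 0], "hand": 0.01}, {"translation": [0, 0, 0.003], "angular": [0, 0, 0], "hand": 0.01}]'

```text
time_s: 8.95
position: [0.5524, -0.1677, 0.1134]
tcp_rot: [0.543, 0.84, -0.0, -0.0]
ft_force: [0.0, -1.2, -0.3]
opening: 0.0182
grip_force: 39.3
```

Tip 14 mm below the mouth and still no button.

Call:
carry_out --commands '[{"translation": [0, 0, 0.001], "angular": [0, 0, 0], "hand": 0.01}, {"translation": [0, 0, 0.002], "angular": [0, 0, 0], "hand": 0.01}, {"translation": [0, 0, 0.003], "angular": [0, 0, 0], "hand": 0.01}, {"translation": [0, 0, 0.003], "angular": [0, 0, 0], "hand": 0.01}, {"translation": [0, 0, 0.003], "angular": [0, 0, 0], "hand": 0.01}]'

```text
time_s: 9.45
position: [0.5524, -0.1677, 0.1104]
tcp_rot: [0.543, 0.84, -0.0, -0.0]
ft_force: [-0.2, 0.1, -0.6]
opening: 0.018
grip_force: 39.3
```

Call:
carry_out --commands '[{"translation": [0, 0, 0.001], "angular": [0, 0, 0], "hand": 0.01}, {"translation": [0, 0, 0.002], "angular": [0, 0, 0], "hand": 0.01}, {"translation": [0, 0, 0.003], "angular": [0, 0, 0], "hand": 0.01}, {"translation": [0, 0, 0.003], "angular": [0, 0, 0], "hand": 0.01}, {"translation": [0, 0, 0.003], "angular": [0, 0, 0], "hand": 0.01}]'

```text
time_s: 9.95
position: [0.5525, -0.1678, 0.1077]
tcp_rot: [0.543, 0.84, -0.0, 0.0]
ft_force: [-0.9, 0.3, 0.9]
opening: 0.0179
grip_force: 39.3
```

Call:
carry_out --commands '[{"translation": [0, 0, 0.001], "angular": [0, 0, 0], "hand": 0.01}, {"translation": [0, 0, 0.002], "angular": [0, 0, 0], "hand": 0.01}, {"translation": [0, 0, 0.002], "angular": [0, 0, 0], "hand": 0.01}, {"translation": [0, 0, 0.002], "angular": [0, 0, 0], "hand": 0.01}, {"translation": [0, 0, 0.002], "angular": [0, 0, 0], "hand": 0.01}]'

```text
time_s: 10.45
position: [0.5525, -0.1678, 0.1056]
tcp_rot: [0.543, 0.84, 0.0, 0.0]
ft_force: [-0.8, 0.0, 2.4]
opening: 0.0182
grip_force: 39.3
```

Call:
carry_out --commands '[{"translation": [0, 0, 0.001], "angular": [0, 0, 0], "hand": 0.01}, {"translation": [0, 0, 0.002], "angular": [0, 0, 0], "hand": 0.01}, {"translation": [0, 0, 0.002], "angular": [0, 0, 0], "hand": 0.01}, {"translation": [0, 0, 0.002], "angular": [0, 0, 0], "hand": 0.01}, {"translation": [0, 0, 0.002], "angular": [0, 0, 0], "hand": 0.01}]'

```text
time_s: 10.95
position: [0.5526, -0.1678, 0.1036]
tcp_rot: [0.543, 0.84, 0.0, 0.0]
ft_force: [-1.1, -0.2, 3.3]
opening: 0.0183
grip_force: 39.3
```

Call:
carry_out --commands '[{"translation": [0, 0, 0.0005], "angular": [0, 0, 0], "hand": 0.01}, {"translation": [0, 0, 0.001], "angular": [0, 0, 0], "hand": 0.01}, {"translation": [0, 0, 0.001], "angular": [0, 0, 0], "hand": 0.01}, {"translation": [0, 0, 0.001], "angular": [0, 0, 0], "hand": 0.01}, {"translation": [0, 0, 0.001], "angular": [0, 0, 0], "hand": 0.01}]'

```text
time_s: 11.45
position: [0.5526, -0.1678, 0.1026]
tcp_rot: [0.543, 0.84, 0.0, 0.0]
ft_force: [-0.9, 0.0, 5.2]
opening: 0.0182
grip_force: 39.3
```

Call:
carry_out --commands '[{"translation": [0, 0, 0.0003], "angular": [0, 0, 0], "hand": 0.01}, {"translation": [0, 0, 0.0006], "angular": [0, 0, 0], "hand": 0.01}, {"translation": [0, 0, 0.0006], "angular": [0, 0, 0], "hand": 0.01}, {"translation": [0, 0, 0.0006], "angular": [0, 0, 0], "hand": 0.01}, {"translation": [0, 0, 0.0006], "angular": [0, 0, 0], "hand": 0.01}]'

```text
time_s: 11.95
position: [0.5526, -0.1678, 0.1024]
tcp_rot: [0.543, 0.84, 0.0, 0.0]
ft_force: [-0.3, 0.3, 7.9]
opening: 0.018
grip_force: 39.3
```

Call:
carry_out --commands '[{"translation": [0, 0, 0.0002], "angular": [0, 0, 0], "hand": 0.01}, {"translation": [0, 0, 0.0003], "angular": [0, 0, 0], "hand": 0.01}, {"translation": [0, 0, 0.0003], "angular": [0, 0, 0], "hand": 0.01}, {"translation": [0, 0, 0.0003], "angular": [0, 0, 0], "hand": 0.01}, {"translation": [0, 0, 0.0003], "angular": [0, 0, 0], "hand": 0.01}]'

```text
time_s: 12.45
position: [0.5527, -0.1679, 0.1024]
tcp_rot: [0.543, 0.84, 0.0, 0.0]
ft_force: [-1.0, 1.2, 7.3]
opening: 0.0181
grip_force: 39.3
```

Call:
carry_out --commands '[{"translation": [0, -0.001, 0], "angular": [0, 0, 0], "hand": 0.01}, {"translation": [0, -0.003, 0], "angular": [0, 0, 0], "hand": 0.01}, {"translation": [0, -0.005, 0], "angular": [0, 0, 0], "hand": 0.01}, {"translation": [0, -0.007, 0], "angular": [0, 0, 0], "hand": 0.01}, {"translation": [0, -0.009, 0], "angular": [0, 0, 0], "hand": 0.01}]'

```text
time_s: 12.95
position: [0.5459, -0.1708, 0.1024]
tcp_rot: [0.543, 0.84, 0.001, 0.001]
ft_force: [1.2, 2.5, 5.9]
opening: 0.0182
grip_force: 39.3
```

Run:
```python
from h import *
f=np.array([-np.cos(.424),-np.sin(.424)])
plan([*(np.array([.5528,-.1677])+f*.056),.1017],24.3,1)
s=arm.observe();print("along",(s["position"][:2]-[.5527,-.1679])@f,"F along",s["ft_force"][:2]@f,"lat",s["ft_force"][:2]@[-f[1],f[0]])
```

```text
t 12.95 pos [ 0.5459 -0.1708  0.1024] yawY 24.21 tilt deg 0.23 F [1.1952 2.4547 5.8527] open 0.018215975626857596 grip 39.27928626537323
  shift [-0.0001 -0.0484  0.0005] turn [ 0.2276  0.043  -0.0901]
along 0.00743481769829526 F along -2.0992224091356246 lat -1.7456354236410367
```

Call:
carry_out --commands '[{"translation": [0, -0.002, 0], "angular": [0, 0, 0], "hand": 0.01}, {"translation": [0, -0.004, 0], "angular": [0, 0, 0], "hand": 0.01}, {"translation": [0, -0.006, 0], "angular": [0, 0, 0], "hand": 0.01}, {"translation": [0, -0.008, 0], "angular": [0, 0, 0], "hand": 0.01}, {"translation": [0, -0.01, 0], "angular": [0, 0, 0], "hand": 0.01}]'

```text
time_s: 13.45
position: [0.5367, -0.175, 0.1024]
tcp_rot: [0.543, 0.84, 0.001, 0.001]
ft_force: [2.5, 2.5, 6.1]
opening: 0.0183
grip_force: 39.3
```

Call:
carry_out --commands '[{"translation": [0, -0.002, 0], "angular": [0, 0, 0], "hand": 0.01}, {"translation": [0, -0.004, 0], "angular": [0, 0, 0], "hand": 0.01}, {"translation": [0, -0.006, 0], "angular": [0, 0, 0], "hand": 0.01}, {"translation": [0, -0.008, 0], "angular": [0, 0, 0], "hand": 0.01}, {"translation": [0, -0.01, 0], "angular": [0, 0, 0], "hand": 0.01}]'

```text
time_s: 13.95
position: [0.5276, -0.1791, 0.1025]
tcp_rot: [0.543, 0.84, 0.001, 0.001]
ft_force: [0.9, 2.1, 5.4]
opening: 0.0181
grip_force: 39.3
```

```bash
cat > a.py <<'E'
from h import *
f=np.array([-np.cos(.424),-np.sin(.424)])
s=arm.observe();print("along",(s["position"][:2]-[.5527,-.1679])@f,"F along",s["ft_force"][:2]@f,"lat",s["ft_force"][:2]@[-f[1],f[0]],"z",s["position"][2],s["ft_force"][2])
E
python3 a.py
```

```text
along 0.027455524229956736 F along -1.7166759886421272 lat -1.4993582008699038 z 0.10245020680694408 5.403391623899457
```

Call:
carry_out --commands '[{"translation": [0, -0.002, 0.0003], "angular": [0, 0, 0], "hand": 0.01}, {"translation": [0, -0.004, 0.0004], "angular": [0, 0, 0], "hand": 0.01}, {"translation": [0, -0.006, 0.0004], "angular": [0, 0, 0], "hand": 0.01}, {"translation": [0, -0.008, 0.0004], "angular": [0, 0, 0], "hand": 0.01}, {"translation": [0, -0.01, 0.0004], "angular": [0, 0, 0], "hand": 0.01}]'

```text
time_s: 14.45
position: [0.5187, -0.1832, 0.1024]
tcp_rot: [0.543, 0.84, 0.001, 0.002]
ft_force: [0.2, 2.1, 8.3]
opening: 0.0182
grip_force: 39.3
```

```bash
python3 a.py
```

```text
along 0.03732018345781357 F along -1.0637298907155623 lat -1.8496034122004859 z 0.10235238422649702 8.274377371198334
```

Call:
carry_out --commands '[{"translation": [0, -0.002, 0], "angular": [0, 0, 0], "hand": 0.01}, {"translation": [0, -0.004, 0], "angular": [0, 0, 0], "hand": 0.01}, {"translation": [0, -0.006, 0], "angular": [0, 0, 0], "hand": 0.01}, {"translation": [0, -0.008, 0], "angular": [0, 0, 0], "hand": 0.01}, {"translation": [0, -0.01, 0], "angular": [0, 0, 0], "hand": 0.01}]'

```text
time_s: 14.95
position: [0.5096, -0.1874, 0.1024]
tcp_rot: [0.543, 0.84, 0.001, 0.002]
ft_force: [2.2, 3.0, 8.3]
opening: 0.0185
grip_force: 39.3
```

```bash
python3 a.py
```

```text
along 0.047325690323956664 F along -3.2008353014099513 lat -1.8499419260825223 z 0.10236033013039464 8.280171570015025
```

Call:
carry_out --commands '[{"translation": [0, -0.001, 0], "angular": [0, 0, 0], "hand": 0.01}, {"translation": [0, -0.002, 0], "angular": [0, 0, 0], "hand": 0.01}, {"translation": [0, -0.003, 0], "angular": [0, 0, 0], "hand": 0.01}, {"translation": [0, -0.004, 0], "angular": [0, 0, 0], "hand": 0.01}, {"translation": [0, -0.005, 0], "angular": [0, 0, 0], "hand": 0.01}]'

```text
time_s: 15.45
position: [0.505, -0.1894, 0.1024]
tcp_rot: [0.543, 0.84, 0.001, 0.002]
ft_force: [1.2, 2.6, 7.9]
opening: 0.0182
grip_force: 39.3
```

```bash
python3 a.py
```

```text
along 0.052322674068118864 F along -2.2072858937404316 lat -1.8979873279277308 z 0.1023561817804562 7.938552615745574
```

Cassette now roughly at 48–49 mm; continuing gently to the stop.

Call:
carry_out --commands '[{"translation": [0, -0.0005, 0], "angular": [0, 0, 0], "hand": 0.01}, {"translation": [0, -0.001, 0], "angular": [0, 0, 0], "hand": 0.01}, {"translation": [0, -0.0015, 0], "angular": [0, 0, 0], "hand": 0.01}, {"translation": [0, -0.002, 0], "angular": [0, 0, 0], "hand": 0.01}, {"translation": [0, -0.002, 0], "angular": [0, 0, 0], "hand": 0.01}]'

```text
time_s: 15.95
position: [0.504, -0.1899, 0.1024]
tcp_rot: [0.543, 0.84, 0.002, 0.002]
ft_force: [2.0, 2.8, 5.1]
opening: 0.0179
grip_force: 39.3
```

```bash
python3 a.py
```

```text
along 0.05344781783641238 F along -2.9769233892111036 lat -1.7634847468519868 z 0.10236664641679223 5.077494349378503
```

Call:
carry_out --commands '[{"translation": [0, -0.0005, 0.0002], "angular": [0, 0, 0], "hand": 0.01}, {"translation": [0, -0.001, 0.0003], "angular": [0, 0, 0], "hand": 0.01}, {"translation": [0, -0.001, 0.0003], "angular": [0, 0, 0], "hand": 0.01}, {"translation": [0, -0.001, 0.0003], "angular": [0, 0, 0], "hand": 0.01}, {"translation": [0, -0.001, 0.0003], "angular": [0, 0, 0], "hand": 0.01}]'

```text
time_s: 16.45
position: [0.5035, -0.1903, 0.1024]
tcp_rot: [0.543, 0.84, 0.002, 0.003]
ft_force: [3.0, 4.2, 7.6]
opening: 0.018
grip_force: 39.3
```

Run:
```python
exec(open("a.py").read())
import cv2
im=arm.read_camera("scene")[:,:,::-1]
cv2.imwrite("pics/out.png",cv2.resize(im[185:285,165:265],(600,600),interpolation=cv2.INTER_CUBIC))
S=[.5891,-.1511,.424]
for d in (.036,.048,.052): print(d,"hole",proj("scene",w(S,[-.04-d,0,.058])),"front edge corners",proj("scene",w(S,[[-.07-d,.04,.058],[-.07-d,-.04,.058]])).ravel())
```

```text
along 0.05403966281312446 F along -4.450622059792822 lat -2.557270223066414 z 0.10235046006854588 7.614782849610959
0.036 hole [[198.676 233.747]] front edge corners [198.1205 214.3346 176.5154 242.1356]
0.048 hole [[194.2024 231.4133]] front edge corners [193.7764 212.1348 172.0621 239.7439]
0.052 hole [[192.718 230.639]] front edge corners [192.3348 211.4048 170.5844 238.9505]
```

View pics/out.png

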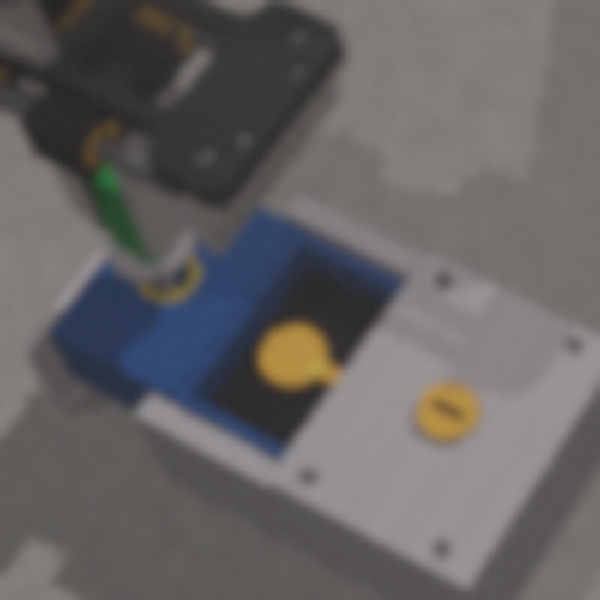

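Call:
carry_out --commands '[{"translation": [0, -0.0005, 0], "angular": [0, 0, 0], "hand": 0.01}, {"translation": [0, -0.001, 0], "angular": [0, 0, 0], "hand": 0.01}, {"translation": [0, -0.0015, 0], "angular": [0, 0, 0], "hand": 0.01}, {"translation": [0, -0.0015, 0], "angular": [0, 0, 0], "hand": 0.01}, {"translation": [0, -0.0015, 0], "angular": [0, 0, 0], "hand": 0.01}]'

```text
time_s: 17.0
position: [0.5022, -0.1914, 0.1024]
tcp_rot: [0.543, 0.84, 0.002, 0.003]
ft_force: [3.7, 2.6, 7.1]
opening: 0.018
grip_force: 39.3
```

```bash
python3 a.py
```

```text
along 0.05565654459658018 F along -4.464192896893236 lat -0.8251815962008743 z 0.10236896590746858 7.094342677213278
```

Call:
carry_out --commands '[{"translation": [0, 0, -0.002], "angular": [0, 0, 0], "hand": 0.01}, {"translation": [0, 0, -0.004], "angular": [0, 0, 0], "hand": 0.01}, {"translation": [0, 0, -0.007], "angular": [0, 0, 0], "hand": 0.01}, {"translation": [0, 0.001, -0.009], "angular": [0, 0, 0], "hand": 0.01}, {"translation": [0, 0.003, -0.01], "angular": [0, 0, 0], "hand": 0.01}]'

```text
time_s: 17.5
position: [0.5017, -0.1899, 0.1098]
tcp_rot: [0.543, 0.84, 0.0, -0.0]
ft_force: [1.1, 0.3, -2.3]
opening: 0.0175
grip_force: 40.0
```

```bash
python3 a.py
```

```text
along 0.05558350072451258 F along -1.156497025007956 lat 0.1589710398206007 z 0.10975397369626456 -2.308432609166176
```

Call:
carry_out --commands '[{"translation": [0, 0.001, -0.002], "angular": [0, 0, 0], "hand": 0.01}, {"translation": [0, 0.001, -0.004], "angular": [0, 0, 0], "hand": 0.01}, {"translation": [0, 0.001, -0.006], "angular": [0, 0, 0], "hand": 0.01}, {"translation": [0, 0.001, -0.008], "angular": [0, 0, 0], "hand": 0.01}, {"translation": [0, 0.001, -0.01], "angular": [0, 0, 0], "hand": 0.01}]'

```text
time_s: 18.0
position: [0.5023, -0.1902, 0.121]
tcp_rot: [0.543, 0.84, -0.0, -0.0]
ft_force: [0.2, 0.9, -0.1]
opening: 0.0173
grip_force: 40.0
```

```bash
python3 a.py
```

```text
along 0.055071995439470146 F along -0.6038664600113504 lat -0.753327388676417 z 0.12096879401228773 -0.13445358372639327
```

Call:
carry_out --commands '[{"translation": [0, 0, -0.006], "angular": [0, 0, 0], "hand": 0.01}, {"translation": [0, 0, -0.018], "angular": [0, 0, 0], "hand": 0.01}, {"translation": [0, 0, -0.035], "angular": [0, 0, 0], "hand": 0.01}, {"translation": [0, 0, -0.05], "angular": [0, 0, 0], "hand": 0.01}, {"translation": [0, 0, -0.055], "angular": [0, 0, 0], "hand": 0.01}]'

```text
time_s: 18.5
position: [0.5042, -0.1909, 0.1788]
tcp_rot: [0.543, 0.84, 0.0, 0.002]
ft_force: [-0.5, -0.3, -0.4]
opening: 0.0178
grip_force: 40.0
```

Run:
```python
from h import *
import cv2
s=arm.observe(); p=s["position"]
t=arm.read_camera("top")[:,:,::-1];im=arm.read_camera("scene")[:,:,::-1]
print("exp tip",proj("scene",p-[0,0,.0694]),"collar",proj("scene",p-[0,0,.022]),proj("top",p-[0,0,.0694]),"handle top",proj("scene",p+[0,0,.031]))
a=cv2.resize(t[190:270,335:415],(400,400),interpolation=cv2.INTER_CUBIC)
b=cv2.resize(im[175:255,155:235],(400,400),interpolation=cv2.INTER_CUBIC)
cv2.imwrite("pics/lift.png",np.hstack([a,b]))
plan([.6053,.1264,.176],8,2)
```

```text
exp tip [[186.7646 219.0044]] collar [[181.7386 207.016 ]] [[359.3945 240.1512]] handle top [[175.4683 192.0813]]
t 18.6 pos [ 0.5036 -0.1906  0.1775] yawY 24.23 tilt deg 0.18 F [-0.6458 -0.2324 -0.409 ] open 0.017529156497587704 grip 39.9554443359375
  shift [0.1237 0.1114 0.0006] turn [0.0616 0.0655 8.1144]
  shift [0.1382 0.0928 0.0007] turn [0.0616 0.0655 8.1144]
```

View pics/lift.png

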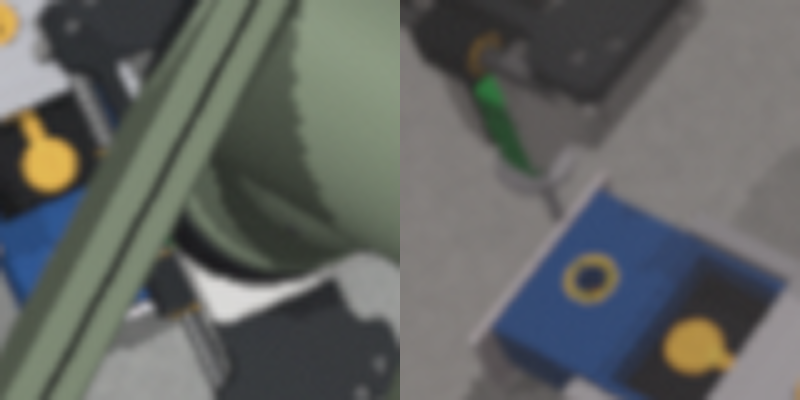

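Call:
carry_out --commands '[{"translation": [0.014, 0.012, 0], "angular": [0, 0, 1.0], "hand": 0.01}, {"translation": [0.036, 0.032, 0], "angular": [0, 0, 2.5], "hand": 0.01}, {"translation": [0.064, 0.058, 0], "angular": [0, 0, 4.2], "hand": 0.01}, {"translation": [0.094, 0.085, 0], "angular": [0, 0, 6.2], "hand": 0.01}, {"translation": [0.124, 0.111, 0], "angular": [0, 0, 8.1], "hand": 0.01}]'

```text
time_s: 19.1
position: [0.5527, -0.03, 0.175]
tcp_rot: [0.602, 0.799, -0.0, -0.001]
ft_force: [0.1, -1.3, 0.1]
opening: 0.0181
grip_force: 40.0
```

Call:
carry_out --commands '[{"translation": [0.035, 0.024, 0], "angular": [0, 0, 2.0], "hand": 0.01}, {"translation": [0.07, 0.047, 0], "angular": [0, 0, 4.0], "hand": 0.01}, {"translation": [0.103, 0.069, 0], "angular": [0, 0, 6.0], "hand": 0.01}, {"translation": [0.127, 0.085, 0], "angular": [0, 0, 7.5], "hand": 0.01}, {"translation": [0.138, 0.093, 0], "angular": [0, 0, 8.1], "hand": 0.01}]'

```text
time_s: 19.6
position: [0.6037, 0.1298, 0.1746]
tcp_rot: [0.655, 0.756, -0.0, -0.001]
ft_force: [-0.6, 0.4, -0.0]
opening: 0.0175
grip_force: 40.0
```

Call:
carry_out --commands '[{"translation": [0, 0, 0], "angular": [0, 0, 0], "hand": 0.01}, {"translation": [0, 0, 0.01], "angular": [0, 0, 0], "hand": 0.01}, {"translation": [0, 0, 0.02], "angular": [0, 0, 0], "hand": 0.01}, {"translation": [0, 0, 0.025], "angular": [0, 0, 0], "hand": 0.01}, {"translation": [0, 0, 0.025], "angular": [0, 0, 0], "hand": 0.01}]'

```text
time_s: 20.1
position: [0.6027, 0.1259, 0.1489]
tcp_rot: [0.656, 0.754, -0.001, -0.001]
ft_force: [0.7, 0.0, -0.3]
opening: 0.0181
grip_force: 40.0
```

Run:
```python
from h import *
import cv2
im=arm.read_camera("scene")[:,:,::-1]
plan([.6053,.1264,.0764],8,1)
p=arm.observe()["position"]
print("exp tip",proj("scene",p-[0,0,.0694]),"collar",proj("scene",p-[0,0,.022]))
cv2.imwrite("pics/back.png",cv2.resize(im[130:230,290:390],(500,500),interpolation=cv2.INTER_CUBIC))
```

```text
t 20.15 pos [0.6033 0.1261 0.1498] yawY 7.96 tilt deg 0.12 F [-0.9777 -0.5497 -0.0337] open 0.01800708261126316 grip 39.955376386642456
  shift [0.     0.0021 0.0734] turn [-0.1167 -0.0046 -0.0363]
exp tip [[332.2758 183.6221]] collar [[334.4315 171.0678]]
```

View pics/back.png

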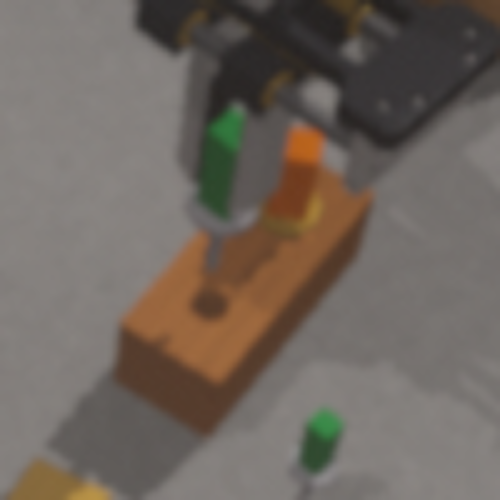

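The tip at (214,268) is directly above the empty socket at (210,303), and the pin is upright. Lowering it.

Call:
carry_out --commands '[{"translation": [0, 0.002, 0.01], "angular": [0, 0, 0], "hand": 0.01}, {"translation": [0, 0.002, 0.026], "angular": [0, 0, 0], "hand": 0.01}, {"translation": [0, 0.002, 0.044], "angular": [0, 0, 0], "hand": 0.01}, {"translation": [0, 0.002, 0.06], "angular": [0, 0, 0], "hand": 0.01}, {"translation": [0, 0.002, 0.068], "angular": [0, 0, 0], "hand": 0.01}]'

```text
time_s: 20.65
position: [0.6043, 0.1271, 0.0799]
tcp_rot: [0.656, 0.755, -0.002, -0.002]
ft_force: [-1.0, 0.1, -0.6]
opening: 0.0179
grip_force: 40.0
```

Call:
carry_out --commands '[{"translation": [0, 0, 0], "angular": [0, 0, 0], "hand": 0.01}, {"translation": [0, 0, 0.001], "angular": [0, 0, 0], "hand": 0.01}, {"translation": [0, 0, 0.002], "angular": [0, 0, 0], "hand": 0.01}, {"translation": [0, 0, 0.003], "angular": [0, 0, 0], "hand": 0.01}, {"translation": [0, 0, 0.003], "angular": [0, 0, 0], "hand": 0.01}]'

```text
time_s: 21.15
position: [0.6064, 0.1273, 0.0804]
tcp_rot: [0.656, 0.755, 0.0, 0.0]
ft_force: [-0.4, 0.9, -1.5]
opening: 0.0182
grip_force: 40.0
```

Call:
carry_out --commands '[{"translation": [0, -0.001, 0.001], "angular": [0, 0, 0], "hand": 0.01}, {"translation": [0, -0.001, 0.002], "angular": [0, 0, 0], "hand": 0.01}, {"translation": [0, -0.001, 0.003], "angular": [0, 0, 0], "hand": 0.01}, {"translation": [0, -0.001, 0.0035], "angular": [0, 0, 0], "hand": 0.01}, {"translation": [0, -0.001, 0.0035], "angular": [0, 0, 0], "hand": 0.01}]'

```text
time_s: 21.65
position: [0.605, 0.1271, 0.0764]
tcp_rot: [0.656, 0.755, -0.0, -0.0]
ft_force: [0.5, -0.4, 0.1]
opening: 0.0177
grip_force: 40.0
```

Call:
carry_out --commands '[{"translation": [0, 0, 0.0005], "angular": [0, 0, 0], "hand": 0.01}, {"translation": [0, 0, 0.001], "angular": [0, 0, 0], "hand": 0.01}, {"translation": [0, 0, 0.001], "angular": [0, 0, 0], "hand": 0.01}, {"translation": [0, 0, 0.001], "angular": [0, 0, 0], "hand": 0.01}, {"translation": [0, 0, 0.001], "angular": [0, 0, 0], "hand": 0.01}]'

```text
time_s: 22.15
position: [0.605, 0.1271, 0.0764]
tcp_rot: [0.656, 0.755, -0.0, -0.0]
ft_force: [-3.1, -0.3, 5.5]
opening: 0.0175
grip_force: 39.9
```

Collar seated (5.5 N at the original height). Releasing and retreating upward.

Call:
carry_out --commands '[{"translation": [0, 0, -0.0005], "angular": [0, 0, 0], "hand": 0.01}, {"translation": [0, 0, -0.0008], "angular": [0, 0, 0], "hand": 0.02}, {"translation": [0, 0, -0.0008], "angular": [0, 0, 0], "hand": 0.03}, {"translation": [0, 0, -0.0008], "angular": [0, 0, 0], "hand": 0.045}, {"translation": [0, 0, -0.0008], "angular": [0, 0, 0], "hand": 0.05}]'

```text
time_s: 22.65
position: [0.605, 0.1271, 0.0759]
tcp_rot: [0.656, 0.755, -0.0, -0.0]
ft_force: [0.8, 1.1, 0.4]
opening: 0.0408
grip_force: 0.0
```

Call:
carry_out --commands '[{"translation": [0, 0, 0], "angular": [0, 0, 0], "hand": 0.05}, {"translation": [0, 0, 0], "angular": [0, 0, 0], "hand": 0.05}, {"translation": [0, 0, 0], "angular": [0, 0, 0], "hand": 0.05}, {"translation": [0, 0, -0.005], "angular": [0, 0, 0], "hand": 0.05}, {"translation": [0, 0, -0.015], "angular": [0, 0, 0], "hand": 0.05}]'

```text
time_s: 23.15
position: [0.6042, 0.127, 0.0907]
tcp_rot: [0.656, 0.755, -0.001, -0.001]
ft_force: [0.0, 1.3, 0.0]
opening: 0.0493
grip_force: 0.0
```

Call:
carry_out --commands '[{"translation": [0, 0, -0.015], "angular": [0, 0, 0], "hand": 0.05}, {"translation": [0, 0, -0.04], "angular": [0, 0, 0], "hand": 0.05}, {"translation": [0, 0, -0.07], "angular": [0, 0, 0], "hand": 0.05}, {"translation": [0, 0, -0.1], "angular": [0, 0, 0], "hand": 0.05}, {"translation": [0, 0, -0.13], "angular": [0, 0, 0], "hand": 0.05}]'

```text
time_s: 23.65
position: [0.6054, 0.1271, 0.2243]
tcp_rot: [0.656, 0.755, 0.001, 0.001]
ft_force: [-0.1, -0.1, 0.7]
opening: 0.0498
grip_force: 0.0
```

Call:
carry_out --commands '[{"translation": [0, 0, -0.01], "angular": [0, 0, 0], "hand": 0.05}, {"translation": [0, 0, -0.01], "angular": [0, 0, 0], "hand": 0.05}, {"translation": [0, 0, -0.01], "angular": [0, 0, 0], "hand": 0.05}, {"translation": [0, 0, -0.01], "angular": [0, 0, 0], "hand": 0.05}, {"translation": [0, 0, -0.01], "angular": [0, 0, 0], "hand": 0.05}]'

```text
time_s: 24.15
position: [0.6039, 0.127, 0.2289]
tcp_rot: [0.656, 0.755, -0.001, -0.001]
ft_force: [-0.1, -0.9, -0.4]
opening: 0.0497
grip_force: 0.0
```

Run:
```python
from h import *
import cv2
im=arm.read_camera("scene")[:,:,::-1]
cv2.imwrite("pics/end.png",cv2.resize(im[130:290,150:390],(720,480),interpolation=cv2.INTER_CUBIC))
```

```text
(no output)
```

View pics/end.png

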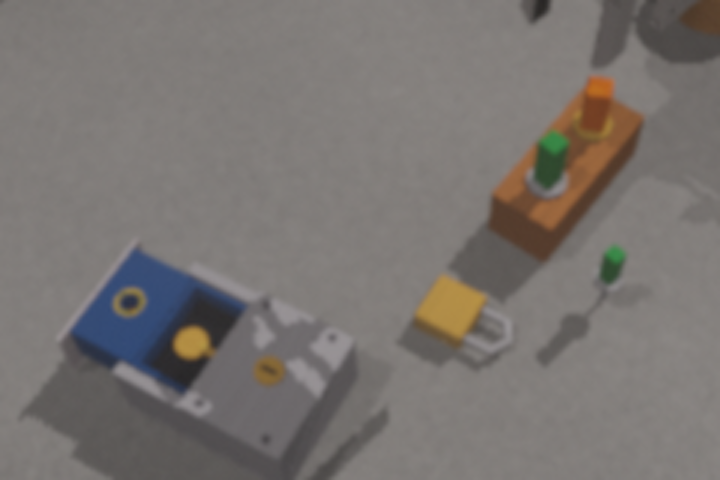

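The pin is upright and seated in its stand hole (548,165), the cassette is fully out (ring at (130,302)), and the tester and padlock are where they were. Handing in.

```bash
python3 -c "
from workcell import arm
print(arm.close_job())"
```

```text
the job is handed in; nothing more can be done
None
```

I handed the job in at about 24 s: the cassette is out to its stop (about 51–52 mm by camera), the pin stands upright in its own hole in the stand, and the orange tool was not moved. The hand-in returned no verdict, so I don't know how it was judged.

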